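# Drop the slicing guide onto its pin

### The job

Fit the guide plate to the wooden slicing board: pick it up by its black tab, lay it level on top of the board's steel pin with the hole off to one side of the pin, and, pressing only lightly, slide it along the board until the hole finds the pin and the plate drops down flat on the board. Leave it square with the board, pin through the hole, and let go; do not push the other kitchen things about.

Things in the scene. Friction and masses are not known exactly. Their poses are not given: they have to be found in the camera images.
- board: Fixed dark wooden slicing board, 220 (x) x 120 (y) x 18 mm, origin at the centre of its underside, top 18 mm above it, z up. A black slot runs along its x axis on the centre line. A steel pin, 10 mm diameter with bevelled top, stands in the slot (see pin_slot). It sits on four soft rubber feet, 8 mm above the counter: it yields straight down about 1 mm per 4 N and springs back.
- pin_slot (a point): Point on the board's top at board x = +17, y = 0 mm; axes as the board's. The pin is clamped firm within 17 mm of this point along x (either way), at y = 0, and rises 8 mm above the top. Where exactly differs each time and is not measured: find it by feel, starting where the plate surely covers it.
- guide: Loose aluminium plate with black tab, 0.14 to 0.24 kg: 130 (x) x 80 (y) x 5 mm, origin at the centre of its underside, z up. The tab, 40 (x) x 14 (y) x 50 mm tall, stands on the plate's centre. A through hole, 14 (x) x 20 mm (y), is centred 32 mm to +x of the centre. Either end may point to either end of the board; square means long side along the board's long side.
- guide_grip (a point): Centre of the black tab, 30 mm above the plate's underside; axes as the plate's. Pinch the tab here across its 14 mm (along y).
- guide_hole (a point): Centre of the plate's hole, at the level of the plate's underside; axes as the plate's. With the plate resting on the pin it stands 26 mm above the board's origin, dropped home 18 mm.
- pink_box: Empty open pink plastic container, 120 x 160 x 65 mm high, origin at the centre of its underside. Leave alone.
- clear_box: Empty open clear plastic container, 120 x 160 x 65 mm high, origin at the centre of its underside. Leave alone.
- pan_lid: Bronze-coloured pan lid, 200 mm diameter, 52 mm high with its black knob, lying on the counter, origin at the centre of its underside. Leave alone.
- chopstick1: Wooden chopstick, 230 (x) x 7 x 7 mm, lying flat, origin at the centre of its underside. Leave alone.
- chopstick2: The other chopstick of the pair, same size. Leave alone.
- mortar: White ceramic mortar, 124 mm diameter at the rim, 75 mm high, origin at the centre of its underside. Leave alone.
There are look-alikes about, which are no part of the job. Of the things that look like the guide, take the one that is nearest to the robot's base at the start.

How it is judged (in metres and radians):
On the way, in this order (a step that is already met when the one before it is completed fails the run):
1. the guide plate rests level on top of the pin, its hole not yet over it, for 0.3 s (contact force between guide and board above 0.3 N and z of guide_hole in the frame of board between 0.0225 and 0.031 m and angle between guide_hole's own z axis and vertical below 0.12 rad), for 0.3 s.
2. slid along, the plate has dropped flat on the board with the pin through its hole (z of guide_hole in the frame of board between 0.015 and 0.0205 m and x of guide_hole in the frame of board between -0.003 and 0.037 m and y of guide_hole in the frame of board between -0.008 and 0.008 m and angle between guide_hole's own z axis and vertical below 0.04 rad), for 0.2 s.
At the end, for the whole second after the job is handed in: The plate lies flat on the board (underside within 2.5 mm of its top, tilt under 0.04 rad) with the pin through its hole (hole within 8 mm of the centre line and within 3 mm of the pin's range), long side along the board's within 0.17 rad, let go and at rest (all of step 2 and angle between the x axis of guide and the x axis of board, either way round below 0.17 rad and linear speed of guide below 0.01 m/s); the robot touches nothing.
It fails at once if the plate is pressed on the board or pin with more than 20 N before it has dropped (contact force between guide and board above 20 N and z of guide_hole in the frame of board above 0.0225 m).
It fails at once if the plate is pressed on the board with more than 50 N (contact force between guide and board above 50 N).
It fails at once if a container, the pan lid, a chopstick or the mortar is pushed more than 20 mm (distance of any of pink_box, clear_box, pan_lid, chopstick1, chopstick2, mortar from where it was at the start of the episode above 0.02 m).
It also fails if it takes over 64 s, if anything falls off the work surface, if the arm or the gripper's body presses on something with over 40 N, if the wrist force passes 120 N, or if a joint passes its speed limit or range.

### The arm

A 6-joint arm with a two-finger parallel gripper is mounted at the origin on the work surface. World frame = base frame: x ahead of the robot, y to its left, z up, the work surface at z = 0. Lengths are in m, angles in degrees, forces in N, time in s.
With the tool pointing down it reaches from about 0.275 to 0.725 m from the base axis. Payload 5.6 kg.
Tool frame: the origin (TCP) lies at the very end of the fingers, on their centre line; the grasp point (between the pads) lies 19 mm behind it; z points along the fingers, y is the line along which they close (so a half turn about z gives the same grasp; the last joint's range is limited). The gripper opens to 85 mm and grips with 20 to 120 N. Pads are 22 mm wide; open, the fingers measure 114 mm over their backs; the gripper's body (76 mm by 85 mm) begins 54 mm behind the grasp point. The pads swing forward as they close: fully open they stand 13 mm farther back than shut.
Start: joints at [-59.496, 14.616, 6.199, 0, -81.583, -16.306], TCP at [0.135, -0.533, 0.231] pointing down, gripper open.
Joint ranges: [-168.99, 168.99], [-69.2, 112.95], [-62.41, 85.93], [-164.36, 98.24], [-168.68, -3.75], [-174.98, 174.98]. Speed limits (degrees/s): [147.25, 147.25, 180, 180, 180, 180].

### API

Orientations are given as [roll, pitch, yaw] about the fixed x, y, z axes, in that order (R = Rz(yaw) Ry(pitch) Rx(roll)).
In Python, from cell import read_state, capture, camera_info, finish_job gives the robot as it stands. The module is installed in compiled form; this text tells all that it offers.
- The arm moves only by the tool servo_tool, never from a script. Its argument "increments" is a list that holds one entry, the list of rows, each a list of 4 numbers: the shift along the tool's x, y, z in mm, then the turn about the tool's z in degrees. A call has 1 to 10 rows; each row shifts and turns the commanded pose from where the row before left it, along the tool's axes as they then stand; what a row does not reach is not made up. A row lasts 1/8 s, in which the tool goes at most 62.5 mm and 10.7 degrees, less where a joint would pass 70% of its speed; a pose out of reach is approached as far as the arm can. A call with a gripper value outside its range is refused whole. "gripper" is the finger opening in mm, from 0 to 85.4, set as the call begins (left out, the last holds). The fingers move at their own pace and stop on an object; "squeeze" is the grip in N (left out, the last holds). Time passes only in rows, so rows that do not move let the fingers close. It gives the time, the measured TCP pose, the force, the opening and the grip force at its end, in the units of the state.
- read_state(): the state, without advancing time (a new reading comes with each control period).
- capture(name): name is "side" or "top" or "wrist"; returns the picture (420x560x3 uint8, red, green, blue); there is no depth.
- camera_info(name): a dict with "camera_matrix" (3x3 intrinsics, pixels), "k1" (the pictures are not rectified: a ray, as slopes to the right and down, at radius r is drawn at 1 + k1 r^2 times it, then the intrinsics apply), "world_to_cam" (4x4, takes a point from world to camera coordinates); the wrist camera has in their place "hand_eye" (4x4, takes a point from camera to tool coordinates, whose origin is the TCP and whose axes are the flange's). Camera axes: x right, y up, looking along -z (the intrinsics and any distortion apply to the point x, -y, -z); pixel columns grow to the right and rows downward; lengths in m; the calibration is good to about 2 mm. A picture is of the moment at which its call begins: read the wrist's pose just before it. camera_info takes no time and is no camera call.
- finish_job(): hands the job in; it is judged then, once.
The state is a dict: "time_s": time; "joint_positions": joint angles; "joint_velocities": joint speeds; "joint_torque": joint torques, N m; "ee_pos": TCP position; "tcp_rot": TCP orientation; "wrist_force": force on the tool from outside, world axes, zero at the start; "wrist_torque": the same for the moment, N m; "finger_gap": finger opening in m; "gripper_force": force on a finger pad.
Only numpy, scipy, OpenCV 4.12 (cv2) and the standard library are available. Lean on these libraries where they do the work, as an engineer would, in place of code of your own. Each camera call takes 0.05 s, during which the arm holds its last target. There are 200 camera calls.

## Working session

There is one attempt and no reset: what is moved stays moved. The work goes in short steps, Python scripts to look and compute and a tool call to move; the robot and the scene stay as the last step left them, time stands still between calls to the robot, and variables do not carry over. Pictures are saved under pics/ and viewed, at most 10 in all, crops included, and the job is handed in when it is done.

Besides the shell and the picture viewer there is one more tool, called after "Request:" in YAML: its name, and indented under it one key for each argument. servo_tool: Moves the arm, as the interface text tells. Its arguments: {"type":"object","properties":{"increments":{"type":"array","items":{"type":"array","items":{"type":"array","items":{"type":"number"}}}},"gripper":{"type":"number"},"squeeze":{"type":"number"}},"required":["increments"]}

```bash
mkdir -p pics; python3 - <<'E'
from cell import *
import cv2,numpy as np
for n in("top","side"):
    cv2.imwrite(f"pics/{n}0.png",capture(n)[:,:,::-1])
    i=camera_info(n);print(n,i)
print(camera_info("wrist"))
s=read_state();print(s["ee_pos"],s["tcp_rot"],s["time_s"],s["wrist_force"])
E
```

```text
top {'camera_matrix': array([[439.84488415,   0.        , 277.45941662],
       [  0.        , 439.84488415, 211.05396949],
       [  0.        ,   0.        ,   1.        ]]), 'k1': -0.029069648902248148, 'world_to_cam': array([[-0.01961536, -0.99970397, -0.01439507,  0.06202939],
       [ 0.9966336 , -0.0206974 ,  0.07932897, -0.6117294 ],
       [-0.07960343, -0.01279055,  0.99674455, -1.43449302],
       [ 0.        ,  0.        ,  0.        ,  1.        ]])}
side {'camera_matrix': array([[410.74150393,   0.        , 276.72293789],
       [  0.        , 410.74150393, 204.54623232],
       [  0.        ,   0.        ,   1.        ]]), 'k1': -0.06015848440702463, 'world_to_cam': array([[ 0.94574424, -0.32478676, -0.00902196, -0.55294563],
       [ 0.18396611,  0.51238884,  0.83881711, -0.1868584 ],
       [-0.26781394, -0.79496619,  0.54433855, -0.99324149],
       [ 0.        ,  0.        ,  0.        ,  1.        ]])}
{'camera_matrix': array([[315.68685113,   0.        , 280.55664903],
       [  0.        , 315.68685113, 209.86528338],
       [  0.        ,   0.        ,   1.        ]]), 'k1': -0.06819981712771166, 'hand_eye': array([[-8.30983210e-04,  9.54980991e-01,  2.96665832e-01,
         7.56656407e-02],
       [ 9.99999615e-01,  7.09547335e-04,  5.17008217e-04,
        -1.12193056e-03],
       [ 2.83234569e-04,  2.96666147e-01, -9.54981213e-01,
        -1.42452553e-01],
       [ 0.00000000e+00,  0.00000000e+00,  0.00000000e+00,
         1.00000000e+00]])}
[ 0.13486026 -0.53276115  0.2304789 ] [ 1.79902601e+02 -3.30840135e-03 -1.65804661e+02] 0.1 [0.26991063 0.19567279 0.20993675]
```

View pics/top0.png

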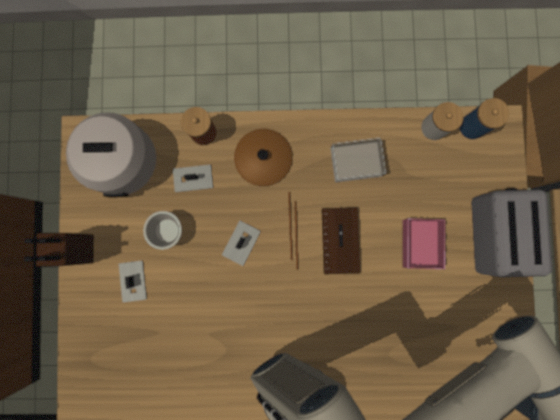

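View pics/side0.png

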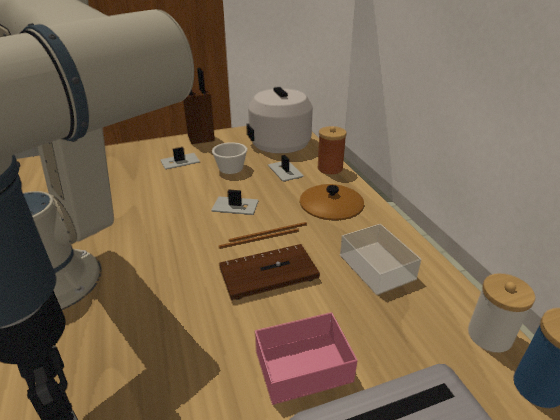

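The top view shows three guide look-alikes, at pixels (241,243), (132,281) and (193,178). The base is near (296,400). The board is at (341,240), with its long side roughly along world x and chopsticks beside it at (292,230). The plate at (241,243) looks nearest to the base, so I'll check the distances and take a close crop.

```bash
cat > h.py <<'E'
import numpy as np,cv2
from cell import *
from scipy.spatial.transform import Rotation as R
def ray(n,uv,st=None):
    i=camera_info(n);K=i["camera_matrix"]
    p=cv2.undistortPoints(np.float32(uv).reshape(-1,1,2),K,np.array([i["k1"],0,0,0,0.])).reshape(-1,2)
    d=np.c_[p[:,0],-p[:,1],-np.ones(len(p))]
    if n=="wrist":
        T=np.eye(4);T[:3,:3]=R.from_euler("xyz",st["tcp_rot"],degrees=True).as_matrix();T[:3,3]=st["ee_pos"];T=T@i["hand_eye"]
    else: T=np.linalg.inv(i["world_to_cam"])
    return T[:3,3],d@T[:3,:3].T
def onz(n,uv,z,st=None):
    o,d=ray(n,uv,st);return (o+d*((z-o[2])/d[:,2])[:,None])[:,:2]
def rect(mask,minA=100):
    cs,_=cv2.findContours(mask.astype(np.uint8),cv2.RETR_EXTERNAL,cv2.CHAIN_APPROX_NONE)
    return [c for c in cs if cv2.contourArea(c)>minA]
def fit(n,c,z,st=None):
    w=onz(n,c.reshape(-1,2),z,st).astype(np.float32)
    return cv2.minAreaRect(w*1000)
E
python3 - <<'E'
from h import *
im=cv2.imread("pics/top0.png");hsv=cv2.cvtColor(im,cv2.COLOR_BGR2HSV)
for n,p in dict(a=(241,243),b=(132,281),c=(193,178)).items():
    w=onz("top",[p],.005)[0];print(n,w,np.linalg.norm(w))
m=np.zeros(im.shape[:2],bool);m[210:275,215:270]=1
g=(hsv[...,1]<75)&(hsv[...,2]>70)&m
for c in rect(g):print("guide",fit("top",c,.005))
m[:]=0;m[200:280,315:368]=1
g=(hsv[...,2]<95)&m
for c in rect(g,300):print("board",fit("top",c,.026))
cv2.imwrite("pics/crop1.png",cv2.resize(im[195:290,205:375],None,fx=4,fy=4,interpolation=cv2.INTER_CUBIC))
E
```

```text
a [0.50968001 0.17409644] 0.5385938011307562
b [0.38957142 0.54169293] 0.6672309333756552
c [0.73299674 0.33455555] 0.8057366993613062
guide ((510.8562316894531, 174.39625549316406), (82.65262603759766, 132.79684448242188), 62.35417556762695)
board ((512.7957763671875, -157.71841430664062), (218.25462341308594, 123.26248168945312), 0.18334037065505981)
```

View pics/crop1.png

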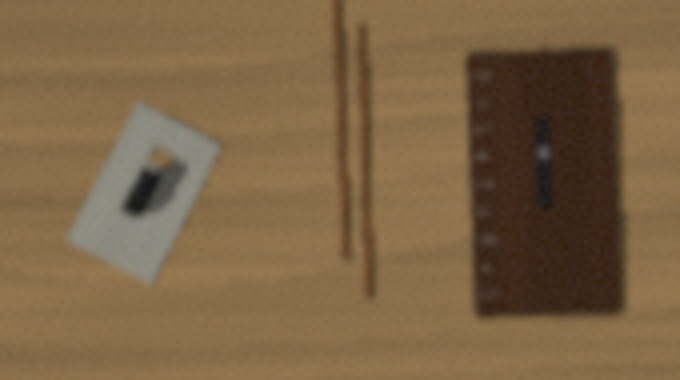

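The crop shows the guide's tab at (147,190) and its hole at (160,157), towards world (+x,−y). The pin's bright dot is at (544,153) and the slot is centred at about (543,163). Candidate (241,243) is nearest at 0.54 m, against 0.67 m and 0.81 m, so that is the guide, with yaw about −28°. Next I move above it.

Request:
servo_tool:
  increments:
    - [[-38,42,0,0],[-38,42,0,0],[-38,42,0,0],[-38,42,0,0],[-38,42,0,0],[-38,42,0,0],[-38,42,0,0]]
  gripper: 60

```text
time_s: 0.98
ee_pos: [0.3209, -0.1812, 0.2312]
tcp_rot: [180.0, 0.0, -165.8]
wrist_force: [0.7, -0.5, -0.4]
finger_gap: 0.0601
gripper_force: 0.0
```

Request:
servo_tool:
  increments:
    - [[-39,43,0,0],[-39,43,0,0],[-39,43,0,0],[-39,43,0,0],[-39,43,0,0],[-39,43,0,0],[-38,41,0,0]]

```text
time_s: 1.85
ee_pos: [0.5114, 0.1755, 0.2309]
tcp_rot: [-180.0, -0.0, -165.8]
wrist_force: [1.1, -0.9, 0.3]
finger_gap: 0.0602
gripper_force: 0.0
```

Request:
servo_tool:
  increments:
    - [[0,0,10,-10.6],[0,0,10,-10.6],[0,0,10,-10.6],[0,0,10,-10.6],[0,0,10,-10.6],[0,0,10,-10.6],[0,0,10,-10.6]]

```text
time_s: 2.72
ee_pos: [0.5107, 0.1735, 0.1605]
tcp_rot: [179.9, -0.0, -91.3]
wrist_force: [1.0, 0.4, -0.8]
finger_gap: 0.06
gripper_force: 0.0
```

Request:
servo_tool:
  increments:
    - [[0,0,10,-10.6],[0,0,10,-10.6],[0,0,10,-10.6],[0,0,10,-10.6],[0,0,10,-10.6],[0,0,0,-10.6],[0,0,0,0],[0,0,0,0]]

```text
time_s: 3.72
ee_pos: [0.511, 0.1737, 0.1112]
tcp_rot: [180.0, 0.0, -28.2]
wrist_force: [0.6, 0.4, -0.0]
finger_gap: 0.0599
gripper_force: 0.0
```

```bash
python3 - <<'E'
from h import *
s=read_state();im=capture("wrist")[:,:,::-1];cv2.imwrite("pics/w1.png",im)
np.save("w1.npy",np.r_[s["ee_pos"],s["tcp_rot"]]);print(s["ee_pos"],s["tcp_rot"],s["joint_positions"],s["time_s"])
E
```

```text
[0.51100093 0.17366632 0.11124502] [ 1.79997514e+02  6.41442945e-03 -2.82075887e+01] [ 3.53908815e+01  1.73329592e+01 -8.06388636e+00 -5.13626006e-03
 -6.46082333e+01  2.64037326e+01] 3.725
```

View pics/w1.png

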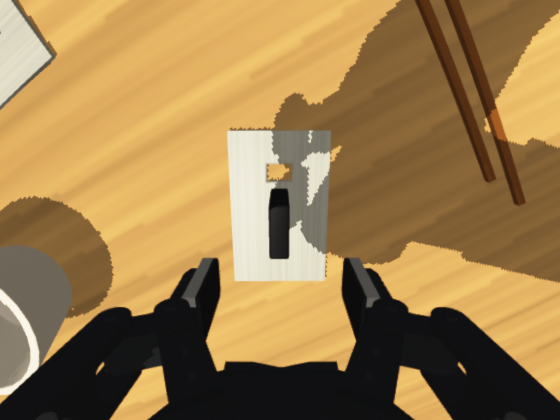

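The wrist view shows the plate with corners near (229,130), (330,130), (326,280) and (234,281). Its hole is at (279,172), and the tab is centred between the fingers at column 279.

```bash
python3 - <<'E'
from h import *
a=np.load("w1.npy");s=dict(ee_pos=a[:3],tcp_rot=a[3:])
q=onz("wrist",[(229,130),(330,130),(326,280),(234,281)],.005,s)*1000
c=q.mean(0);print(c,np.linalg.norm(q-np.roll(q,1,0),axis=1))
for d in(q[0]-q[3],q[1]-q[2]):print(np.degrees(np.arctan2(d[1],d[0])))
Rm=R.from_euler("xyz",a[3:],degrees=True).as_matrix()
print("tool dxy",Rm.T@np.r_[c-a[:2]*1000,0])
print(onz("wrist",[(279,172)],.005,s))
E
```

```text
[509.71930947 174.25633817] [130.75042918  77.68907105 129.74450115  81.9885915 ]
-29.06706778899965
-27.177308259240167
tool dxy [-1.40830399e+00  8.58329542e-02  1.61387594e-04]
[[0.53848553 0.15944546]]
```

Request:
servo_tool:
  increments:
    - [[-1,0,20,0],[0,0,20,0],[0,0,20,0],[0,0,20,0],[0,0,15,0],[0,0,5,0],[0,0,0,0]]

```text
time_s: 4.65
ee_pos: [0.5103, 0.1742, 0.0114]
tcp_rot: [180.0, -0.0, -28.0]
wrist_force: [0.1, -0.1, 1.1]
finger_gap: 0.0598
gripper_force: 0.0
```

Request:
servo_tool:
  increments:
    - [[0,0,0,0],[0,0,0,0],[0,0,0,0],[0,0,0,0],[0,0,0,0],[0,0,0,0]]
  gripper: 0
  squeeze: 50

```text
time_s: 5.4
ee_pos: [0.5106, 0.1744, 0.0119]
tcp_rot: [-179.9, -0.0, -28.0]
wrist_force: [-0.9, 1.4, 5.4]
finger_gap: 0.0131
gripper_force: 49.8
```

Request:
servo_tool:
  increments:
    - [[0,0,-5,0],[0,0,-15,0],[0,0,-20,0],[0,0,-20,0],[0,0,-20,0],[0,0,-20,0],[0,0,0,0],[0,0,0,0]]

```text
time_s: 6.4
ee_pos: [0.5095, 0.1739, 0.1106]
tcp_rot: [180.0, 0.1, -28.0]
wrist_force: [-0.5, -0.5, -1.9]
finger_gap: 0.0133
gripper_force: 49.0
```

Request:
servo_tool:
  increments:
    - [[6,20,0,0],[10,40,0,0],[10,40,0,0],[11,42,0,0],[11,42,0,0],[11,42,0,0],[11,42,0,0],[10,40,0,0],[6,22,0,0],[0,0,0,0]]

```text
time_s: 7.65
ee_pos: [0.4295, -0.1592, 0.1106]
tcp_rot: [180.0, 0.1, -28.2]
wrist_force: [-0.3, 0.1, -2.9]
finger_gap: 0.0137
gripper_force: 49.1
```

Request:
servo_tool:
  increments:
    - [[0,0,0,-7],[0,0,0,-7],[0,0,0,-7],[0,0,0,-7],[0,0,0,0],[0,0,0,0]]

```text
time_s: 8.4
ee_pos: [0.4309, -0.1574, 0.1111]
tcp_rot: [-180.0, 0.0, -0.1]
wrist_force: [0.8, -0.5, -2.0]
finger_gap: 0.0132
gripper_force: 49.1
```

```bash
python3 - <<'E'
from h import *
s=read_state();im=capture("wrist")[:,:,::-1];cv2.imwrite("pics/w2.png",im)
np.save("w2.npy",np.r_[s["ee_pos"],s["tcp_rot"]]);print(s["ee_pos"],s["tcp_rot"],s["wrist_force"],s["time_s"])
E
```

```text
[ 0.43090632 -0.15740974  0.11109287] [-1.79994033e+02  2.37726238e-02 -1.18373890e-01] [ 0.79342824 -0.46126002 -2.04524322] 8.4
```

View pics/w2.png

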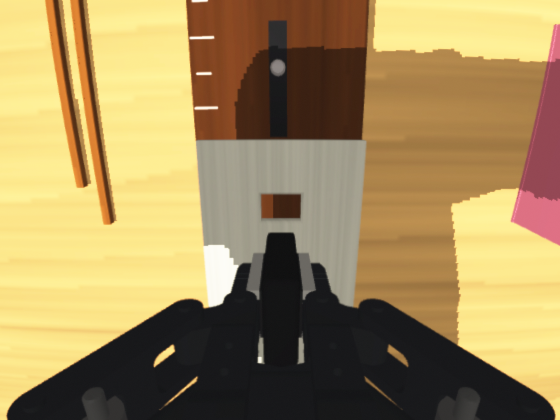

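The pin shows at (278,67) in the slot along column 278. The held plate's front edge runs from (196,141) to (366,141), with its hole at (281,206).

```bash
python3 - <<'E'
from h import *
a=np.load("w2.npy");s=dict(ee_pos=a[:3],tcp_rot=a[3:])
f=lambda uv,z:print(z,np.round(onz("wrist",uv,z,s)*1000,1).tolist())
f([(278,67)],.034); f([(278,25),(278,130)],.026)
f([(187,0),(196,138),(369,0),(363,138)],.026)
zt=a[2]-.011+.005
f([(260,193),(301,193),(301,220),(261,220)],zt)
f([(196,141),(366,141),(208,300),(355,300)],zt)
E
```

```text
0.034 [[535.6, -157.1]]
0.026 [[562.6, -157.2], [495.1, -156.9]]
0.026 [[578.6, -98.4], [490.0, -98.6], [578.2, -216.0], [489.6, -217.2]]
0.10509287410690749 [[469.5, -148.6], [469.5, -168.5], [455.6, -168.7], [455.7, -148.8]]
0.10509287410690749 [[494.6, -119.3], [494.3, -198.3], [409.5, -118.8], [409.3, -199.0]]
```

Request:
servo_tool:
  increments:
    - [[25,-1,0,0],[35,0,0,0],[35,0,10,0],[0,0,20,0],[0,0,20,0],[0,0,10,0],[0,0,0,0],[0,0,0,0]]

```text
time_s: 9.45
ee_pos: [0.5268, -0.1568, 0.0522]
tcp_rot: [180.0, -0.1, -0.0]
wrist_force: [-0.1, 0.4, -1.9]
finger_gap: 0.0135
gripper_force: 49.1
```

Request:
servo_tool:
  increments:
    - [[0,0,1,0],[0,0,1,0],[0,0,1,0],[0,0,0,0],[0,0,0,0]]

```text
time_s: 10.07
ee_pos: [0.5262, -0.1566, 0.0483]
tcp_rot: [180.0, -0.0, -0.0]
wrist_force: [0.3, -0.4, -1.2]
finger_gap: 0.0132
gripper_force: 49.1
```

Request:
servo_tool:
  increments:
    - [[0,0,1,0],[0,0,1,0],[0,0,0,0],[0,0,0,0]]

```text
time_s: 10.58
ee_pos: [0.5262, -0.1566, 0.0463]
tcp_rot: [180.0, -0.0, 0.0]
wrist_force: [-0.6, 0.6, -1.0]
finger_gap: 0.0134
gripper_force: 49.1
```

Request:
servo_tool:
  increments:
    - [[0,0,1,0],[0,0,0,0],[0,0,0,0]]

```text
time_s: 10.95
ee_pos: [0.5263, -0.1567, 0.0455]
tcp_rot: [180.0, -0.0, 0.0]
wrist_force: [-0.1, 0.5, -0.3]
finger_gap: 0.0135
gripper_force: 49.3
```

Request:
servo_tool:
  increments:
    - [[0,0,0.5,0],[0,0,0,0],[0,0,0,0]]

```text
time_s: 11.32
ee_pos: [0.5263, -0.1567, 0.045]
tcp_rot: [180.0, -0.0, 0.0]
wrist_force: [0.6, 0.2, 2.5]
finger_gap: 0.0133
gripper_force: 49.6
```

Request:
servo_tool:
  increments:
    - [[0,0,0,0],[0,0,0,0],[0,0,0,0],[0,0,0,0]]

```text
time_s: 11.82
ee_pos: [0.5263, -0.1567, 0.0449]
tcp_rot: [180.0, -0.0, -0.0]
wrist_force: [0.2, -0.1, 2.2]
finger_gap: 0.0139
gripper_force: 49.7
```

Request:
servo_tool:
  increments:
    - [[-2,0,0,0],[-2,0,0,0],[-2,0,0,0],[-2,0,0,0],[0,0,0,0]]

```text
time_s: 12.45
ee_pos: [0.5181, -0.1566, 0.0449]
tcp_rot: [180.0, -0.0, -0.0]
wrist_force: [2.1, -0.3, 1.0]
finger_gap: 0.0134
gripper_force: 49.6
```

Request:
servo_tool:
  increments:
    - [[-2,0,0.3,0],[-2,0,0,0],[-2,0,0,0],[-2,0,0,0],[0,0,0,0]]

```text
time_s: 13.08
ee_pos: [0.5096, -0.1566, 0.0444]
tcp_rot: [-180.0, 0.0, -0.0]
wrist_force: [0.8, 0.3, 2.3]
finger_gap: 0.0135
gripper_force: 49.7
```

Request:
servo_tool:
  increments:
    - [[-1,0,0,0],[-1,0,0,0],[0,0,0,0]]

```text
time_s: 13.45
ee_pos: [0.5062, -0.1564, 0.0433]
tcp_rot: [-180.0, 0.2, -0.0]
wrist_force: [-1.3, -0.3, -1.3]
finger_gap: 0.0134
gripper_force: 49.1
```

Request:
servo_tool:
  increments:
    - [[-1,0,0,0],[-1,0,0,0],[0,0,0,0]]

```text
time_s: 13.82
ee_pos: [0.5058, -0.1566, 0.0443]
tcp_rot: [-180.0, 0.0, -0.0]
wrist_force: [1.0, 0.5, -2.1]
finger_gap: 0.0136
gripper_force: 49.1
```

The force fell back to the free weight, so the hole is over the pin. Now I lower the plate.

Request:
servo_tool:
  increments:
    - [[0,0,1,0],[0,0,1,0],[0,0,0,0],[0,0,0,0]]

```text
time_s: 14.32
ee_pos: [0.5062, -0.1566, 0.0425]
tcp_rot: [180.0, -0.0, -0.0]
wrist_force: [-0.8, 0.7, -1.1]
finger_gap: 0.0132
gripper_force: 49.1
```

Request:
servo_tool:
  increments:
    - [[0,0,1,0],[0,0,0,0],[0,0,0,0]]

```text
time_s: 14.7
ee_pos: [0.5062, -0.1566, 0.0415]
tcp_rot: [180.0, -0.0, -0.0]
wrist_force: [0.1, 0.3, -2.4]
finger_gap: 0.0137
gripper_force: 49.1
```

Dropping freely, 4 mm below the pin-top height. I keep going down towards the board, where TCP z should read about 0.037.

Request:
servo_tool:
  increments:
    - [[0,0,1,0],[0,0,1,0],[0,0,1,0],[0,0,0,0],[0,0,0,0]]

```text
time_s: 15.32
ee_pos: [0.5062, -0.1566, 0.0385]
tcp_rot: [180.0, -0.0, 0.0]
wrist_force: [0.4, -1.3, -1.7]
finger_gap: 0.0136
gripper_force: 49.1
```

Request:
servo_tool:
  increments:
    - [[0,0,0.8,0],[0,0,0,0],[0,0,0,0]]

```text
time_s: 15.7
ee_pos: [0.5062, -0.1566, 0.0377]
tcp_rot: [180.0, -0.0, -0.0]
wrist_force: [-0.7, 0.5, -1.0]
finger_gap: 0.0135
gripper_force: 49.4
```

Request:
servo_tool:
  increments:
    - [[0,0,0.5,0],[0,0,0.5,0],[0,0,0,0],[0,0,0,0],[0,0,0,0]]

```text
time_s: 16.32
ee_pos: [0.5063, -0.1566, 0.0368]
tcp_rot: [180.0, -0.0, 0.0]
wrist_force: [-0.8, 0.2, 1.9]
finger_gap: 0.0133
gripper_force: 49.6
```

Flat on the board with light contact. I release and withdraw.

Request:
servo_tool:
  increments:
    - [[0,0,0,0],[0,0,0,0],[0,0,0,0],[0,0,0,0]]
  gripper: 50

```text
time_s: 16.82
ee_pos: [0.5062, -0.1566, 0.0366]
tcp_rot: [180.0, 0.0, 0.0]
wrist_force: [-0.4, -0.2, -0.5]
finger_gap: 0.0499
gripper_force: 0.0
```

Request:
servo_tool:
  increments:
    - [[0,0,-5,0],[0,0,-15,0],[0,0,-20,0],[0,0,-20,0],[0,0,-20,0],[0,0,-10,0],[0,0,0,0],[0,0,0,0]]

```text
time_s: 17.82
ee_pos: [0.5057, -0.1565, 0.126]
tcp_rot: [-180.0, 0.1, -0.0]
wrist_force: [0.5, 0.7, -0.2]
finger_gap: 0.05
gripper_force: 0.0
```

```bash
python3 - <<'E'
from h import *
s=read_state();im=capture("wrist")[:,:,::-1];cv2.imwrite("pics/w3.png",im)
print(s["ee_pos"],s["wrist_force"],s["finger_gap"])
E
```

```text
[ 0.50565093 -0.15652626  0.12600423] [ 0.52993201  0.70746526 -0.21383335] 0.0500242812582224
```

View pics/w3.png

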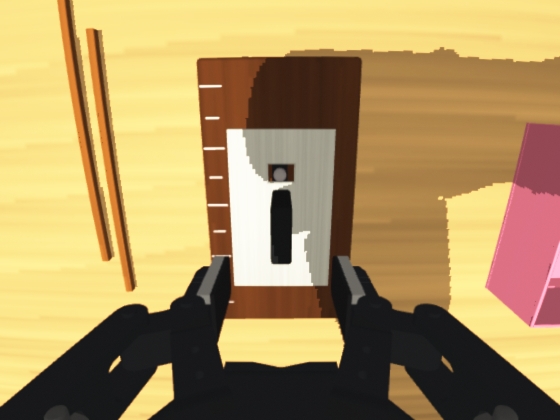

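The plate lies square on the board with the pin visible in its hole at (280,174). The gripper is clear and the chopsticks were not touched.

```bash
python3 -c "
from cell import *
print(finish_job())"
```

```text
the job is handed in; nothing more can be done
None
```

The job is handed in: the guide plate lies flat and square on the board with the pin through its hole, let go, the gripper clear and the other things untouched; the hand-in gave no verdict.

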